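Pop open the sprung tool drawer

ROBOT

A 6-joint arm with a two-finger parallel gripper is mounted at the origin on the work surface. World frame = base frame: x ahead of the robot, y to its left, z up, the work surface at z = 0. Lengths are in m, angles in rad, forces in N, time in s.
With the tool pointing down it reaches from about 0.35 to 0.775 m from the base axis. Payload 5.5 kg.
Tool frame: the origin (TCP) lies where the fingers leave the gripper's body, on its centre line; the fingertips stand env.tip_reach ahead of it and the grasp point (between the pads) lies 54 mm ahead of it (env.tip_reach is the distance from the TCP to the fingertips, in m); z points along the fingers, y is the line along which they close (so a half turn about z gives the same grasp; the last joint's range is limited). The gripper opens to 85 mm and grips with 20 to 120 N. Pads are 22 mm wide; open, the fingers measure 114 mm over their backs; the gripper's body (76 mm by 85 mm) begins 54 mm behind the grasp point. The pads swing forward as they close: fully open they stand 13 mm farther back than shut.
Start: joints at [1.05, 0.313, 0.046, 1.304, 0, 1.431], TCP at [0.214, 0.534, 0.304] pointing down, gripper open.
Joint ranges: [-2.76, 2.76], [-0.86, 1.69], [-1.03, 1.26], [-2.2, 2.34], [-1.47, 1.5], [-3.14, 3.14]. Speed limits (rad/s): [2.57, 2.57, 3.14, 3.14, 3.14, 3.14].

INTERFACE

Orientations are given as a unit quaternion [w, x, y, z].
In Python, from workcell import status, optics, hand_in, env gives the robot as it stands.
- The arm moves only by the shell command python3 -m handwheel 'ROWS' [FORCE]. ROWS is a JSON object whose one key "deltas" holds a list of rows, each a list of 5 numbers: the opening, from -1 (shut) to 1 (fully open), then the shift along the tool's x, y, z in units of 40 mm (1.0 is 40 mm), then the turn about the tool's z in units of 10 degrees (1.0 is 10 degrees). In form: {"deltas": [[jaw, x, y, z, roll], ...]}. A call has 1 to 20 rows; each row shifts and turns the commanded pose from where the row before left it, along the tool's axes as they then stand; what a row does not reach is not made up. A row lasts 1/8 s, in which the tool goes at most 62.5 mm and 10.7 degrees, less where a joint would pass 70% of its speed; a pose out of reach is approached as far as the arm can. A call is refused whole if a number of a shift passes 1 or a number of a turn 1, either way. A call with a gripper value outside its range is refused whole. The fingers move at their own pace and stop on an object; FORCE is the grip in N (left out, the last holds). Time passes only in rows, so rows that do not move let the fingers close. It gives the time, the measured TCP pose, the force, the opening and the grip force at its end, in the units of the state.
- status.get_state(): the state, without advancing time (a new reading comes with each control period).
- optics.read_camera(name): name is "side" or "top"; returns a dict with "frame" (420x560x3 uint8, red, green, blue), "depth" (420x560 float32, m along the optical axis (not along the pixel's ray), 0 where there is no reading), "vfov" (degrees; the focal length in pixels is half the picture's height over the tangent of half this angle, whatever the lens; pixels are square), "cx", "cy" (the principal point, pixels), "k1" (the pictures are not rectified: a ray, as slopes to the right and down, at radius r is drawn at 1 + k1 r^2 times it, then the intrinsics apply), "origin" and "attitude" of the camera in the world. Camera axes: x right, y down, z forward; pixel columns grow to the right and rows downward; lengths in m; the calibration is good to about 2 mm. A picture is of the moment at which its call begins.
- hand_in(): hands the job in; it is judged then, once.
The state is a dict: "clock": time; "joint_pos": joint angles; "qvel": joint speeds; "tau": joint torques, N m; "tcp_pos": TCP position; "orientation": TCP orientation; "wrist_force": force on the tool from outside, world axes, zero at the start; "ft_torque": the same for the moment, N m; "finger_gap": finger opening in m; "grip_force": force on a finger pad.
Only numpy, scipy, OpenCV 4.12 (cv2) and the standard library are available. Lean on these libraries where they do the work, as an engineer would, in place of code of your own. Each camera call takes 0.05 s, during which the arm holds its last target. There are 200 camera calls.

TASK

Get the modelling-tool drawer of the grey chest open: first take the white jar that stands in front of the drawer and stand it upright on the bare bench top, out of the drawer's way. Then press the steel plunger on top of the chest down, slowly and gently, never forcing it against its stop, and keep it down until the drawer has let go; the spring must open the drawer all the way by itself, without you or the jar touching the drawer. Knock nothing over and leave the other things where they are.

Things in the scene. Friction and masses are not known exactly. Their poses are not given: they have to be found in the camera images.
- chest: Grey sheet-metal tool chest fixed to the bench: 200 mm deep (its x), 220 mm wide (its y), 90 mm high. Origin: centre of its underside, on the bench top (z = 0); its -x side is the front, where the drawer comes out. It does not move, but it is light sheet metal: nothing may press on the chest, its plunger or its drawer with more than 20 N.
- latch_seat (a point): Centre of the top face of the fixed dark steel collar (40 mm across, 6 mm high) on the chest's top, 60 mm in front of the chest's origin, 96 mm above the bench. The latch plunger rises out of it on this axis: a steel stem with a round flat cap, 26 mm across. The cap is screwed on more or less: its top stands 12 to 32 mm above this point, different each time and not measured.
- plunger_low (a point): Fixed point on the plunger's axis, 12 mm above latch_seat (lowest place of the unpressed cap's top). Pushed straight down, the plunger yields from 1 N, then 1.4 N per mm; after about 5 mm, at 7 to 10 N, the drawer is let go; at 8 mm (about 12 N) it meets a hard stop. Let up at once, the catch may hold again; not once the drawer is 20 mm out. Let go, the plunger springs back up.
- drawer: The chest's drawer: its grey front panel, 200 mm wide and 72 mm high, fills the chest's front; no handle. Origin: at the chest's origin while shut; it slides along the chest's -x by 110 mm. A spring (7 N shut, 5 N fully open) pushes it open in about a second once the catch lets go, and holds it against its end stop. It may not be touched by the robot or by the jar.
- jar: Round white plastic jar with a white lid, 52 mm across, 125 mm tall, about 0.3 kg, standing loose 50 to 75 mm in front of the chest's front (to its axis), in the drawer's path. Origin: centre of its underside. It is out of the way when its axis is more than 125 mm to either side of the chest's middle, or more than 240 mm in front of the chest's origin.
- bottle: Bystander: clear water bottle with a green cap, 64 mm across, 200 mm tall. Origin: centre of its underside.
- pot: Bystander: terracotta pot, 72 mm across, 90 mm high, with thin tool handles rising out of it to 170 mm. Origin: centre of its underside.
- spatula: Bystander: spatula with a wooden handle lying on the bench, 190 mm long along its x, handle to its -x. Origin: on the bench under about its middle.
- bowl: Bystander: small white ceramic bowl, 68 mm across, 30 mm high, on the rear half of the chest's top. Origin: centre of its underside.

How it is judged:
By the outcome, as a careful person would: the job done as asked, in the order asked, and still so for the second after the job is handed in, with the robot touching nothing.
It also fails if it takes over 54 s, if anything falls off the work surface, if the arm or the gripper's body presses on something with over 40 N, if the wrist force passes 120 N, or if a joint passes its speed limit or range.

## Working session

There is one attempt and no reset: what is moved stays moved. The work goes in short steps, Python scripts to look and compute and a shell command to move; the robot and the scene stay as the last step left them, time stands still between calls to the robot, and variables do not carry over. Pictures are saved under pics/ and viewed, at most 10 in all, crops included, and the job is handed in when it is done.

```bash
mkdir -p pics; ls; cat > h.py <<'E'
import numpy as np, cv2
from workcell import status, optics, env
from scipy.spatial.transform import Rotation as R
def rot(q): return R.from_quat([q[1],q[2],q[3],q[0]]).as_matrix()
def K(c):
    f=c["frame"].shape[0]/2/np.tan(np.radians(c["vfov"])/2)
    return f
def rays(c,uv):
    f=K(c); d=(np.atleast_2d(uv).astype(float)-[c["cx"],c["cy"]])/f
    s=d.copy()
    for _ in range(20): s=d/(1+c["k1"]*(s**2).sum(1,keepdims=True))
    A=np.array(c["attitude"]); A=rot(A) if A.size==4 else A
    return np.c_[s,np.ones(len(s))],A,np.array(c["origin"])
def plane(c,uv,z):
    r,A,o=rays(c,uv); w=r@A.T
    return o+w*((z-o[2])/w[:,2])[:,None]
def cloud(c):
    h,w=c["depth"].shape; v,u=np.mgrid[:h,:w]
    r,A,o=rays(c,np.c_[u.ravel(),v.ravel()])
    return (o+(r*c["depth"].reshape(-1,1))@A.T).reshape(h,w,3)
E
python3 - <<'E'
from h import *
for n in("top","side"):
    c=optics.read_camera(n); cv2.imwrite(f"pics/{n}0.png",c["frame"][:,:,::-1]); np.save(f"pics/{n}0.npy",c,allow_pickle=True)
    print({k:v for k,v in c.items() if k not in("frame","depth")})
print(status.get_state(),env.tip_reach)
E
```

```text
pics
{'vfov': 43.433654515501765, 'cx': 282.44917312811185, 'cy': 200.86083123703628, 'k1': -0.11856396927951814, 'origin': array([0.43756974, 0.05617903, 1.11502846]), 'attitude': array([-0.03241407,  0.71623509, -0.69495283,  0.05474658])}
{'vfov': 50.0604267260489, 'cx': 278.3205386424905, 'cy': 211.4403548041059, 'k1': 0.0058291968089930046, 'origin': array([0.47792692, 0.57251139, 0.65203946]), 'attitude': array([ 0.02730643, -0.08332337,  0.92306203, -0.37452379])}
{'clock': 0.1, 'joint_pos': array([1.05040537e+00, 3.13969402e-01, 4.51208826e-02, 1.30361177e+00,
       1.75332864e-05, 1.43120845e+00]), 'qvel': array([-0.002122  , -0.00033165,  0.00247458,  0.00172976, -0.00178595,
       -0.0010015 ]), 'tau': array([ 1.60600812e-03, -4.81727457e+01,  2.99242204e+01,  1.27404579e-02,
       -1.63187647e-04, -1.95212857e-05]), 'tcp_pos': array([0.21354296, 0.5335254 , 0.30308443]), 'orientation': array([-2.77883161e-04,  1.89253135e-01,  9.81927980e-01, -7.84252020e-04]), 'wrist_force': array([-0.22754903, -0.85300499, -0.19972908]), 'ft_torque': array([-0.02195497,  0.03705601, -0.01953929]), 'grip_force': 0.0, 'finger_gap': 0.08541446214009604} 0.0726
```

View pics/top0.png

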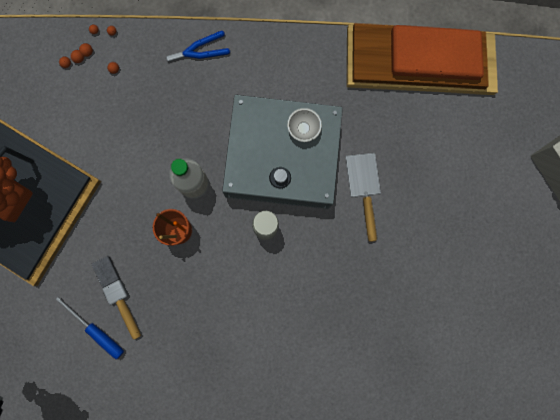

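View pics/side0.png

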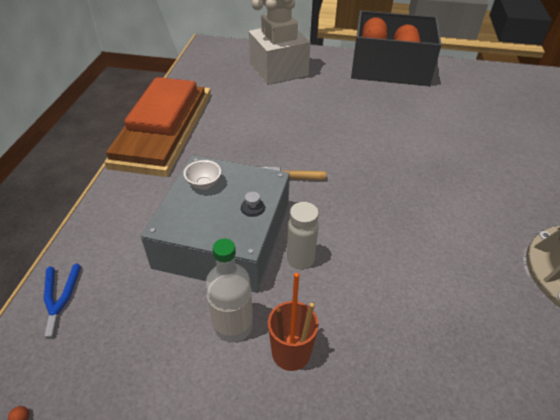

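The top view shows the chest's top with corners near (235,96), (341,106), (334,205) and (224,193). The plunger is at (280,177), the jar lid at (265,224), the bottle's cap at (180,167), the pot at (172,228) and the spatula at about (368,200). The side view shows the plunger cap at (253,200) and the jar at (303,235).

```bash
python3 - <<'E'
from h import *
C={n:np.load(f"pics/{n}0.npy",allow_pickle=True).item() for n in("top","side")}
c=C["top"]; P=cloud(c); Z=P[...,2]
# chest: top height band
m=((abs(Z-.09)<.006)).astype(np.uint8); m[:80]=0;m[215:]=0;m[:,:215]=0;m[:,345:]=0
m=cv2.morphologyEx(m,cv2.MORPH_CLOSE,np.ones((25,25)))
k=max(cv2.findContours(m,0,2)[0],key=cv2.contourArea)
b=cv2.boxPoints(cv2.minAreaRect(k)); w=plane(c,b,.09)
ch=w.mean(0); print("corners",b.round(1).tolist(),w.round(4).tolist(),"ctr",ch.round(4),[np.linalg.norm(w[i]-w[i-1]).round(4) for i in range(4)])
e=[w[i]-w[i-1] for i in range(4)]
for x in e: print("yaw",np.degrees(np.arctan2(x[1],x[0])).round(2))
def blob(m,c,z,name):
    k=max(cv2.findContours(m.astype(np.uint8),0,2)[0],key=cv2.contourArea)
    w=plane(c,k[:,0],z); (cc,r)=cv2.minEnclosingCircle(w[:,:2].astype(np.float32)); print(name,np.round(cc,4),round(r*1e3,1),"px",k[:,0].mean(0).round(1)); 
f=c["frame"].astype(int); reg=np.zeros_like(Z,bool); reg[208:245,245:285]=1
blob(reg&(Z>.11),c,.125,"jar depth"); print("jar z",np.median(Z[reg&(Z>.11)]))
reg=np.zeros_like(Z,bool); reg[165:190,268:293]=1
bright=f.min(2)>120
print("cap z",np.round(np.median(Z[reg&bright]),4),(reg&bright).sum()); blob(reg&bright,c,.115,"cap"); 
dark=reg&(f.max(2)<60); blob(dark,c,.096,"collar")
# side
s=C["side"];Q=cloud(s);f2=s["frame"].astype(int)
reg=np.zeros_like(Z,bool); reg[185:218,238:270]=1
print(np.round(Q[194:214:2,253],4)); 
for v in range(188,216,2): print(v,f2[v,253].tolist(),end=' ')
# bystanders
for n,(u0,u1,v0,v1) in dict(bottle=(165,212,150,205),pot=(150,195,205,250),spat=(340,385,150,245)).items():
    p=P[v0:v1,u0:u1].reshape(-1,3); p=p[(p[:,2]>(.02 if n!="spat" else .004))]; print(n,p.min(0).round(3),p.max(0).round(3))
print("top-right bench",plane(c,[[300,330],[285,320],[220,260]],0).round(3))
E
python3 - <<'E'
import cv2;s=cv2.imread('pics/side0.png')[150:290,190:340];cv2.imwrite('pics/s_crop.png',cv2.resize(s,None,fx=5,fy=4.2,interpolation=2))
E
```

```text
corners [[221.8000030517578, 191.10000610351562], [232.8000030517578, 93.9000015258789], [343.8999938964844, 106.5999984741211], [332.79998779296875, 203.6999969482422]] [[0.5807, 0.145, 0.09], [0.7791, 0.1317, 0.09], [0.7613, -0.0934, 0.09], [0.5627, -0.0737, 0.09]] ctr [0.671  0.0274 0.09  ] [np.float64(0.2194), np.float64(0.1989), np.float64(0.2257), np.float64(0.1996)]
yaw 85.3
yaw -3.85
yaw -94.51
yaw 174.34
jar depth [0.5198 0.0573] 24.3 px [265.6 221.2]
jar z 0.1248531375844053
cap z 0.1177 128
cap [0.612  0.0324] 12.5 px [279.8 175.5]
collar [0.6103 0.0324] 21.5 px [279.1 178.6]
[[0.6117 0.0294 0.1187]
 [0.6106 0.0342 0.1187]
 [0.6094 0.0397 0.1194]
 [0.6086 0.0433 0.1183]
 [0.6078 0.0474 0.1176]
 [0.6086 0.0447 0.1101]
 [0.6101 0.0391 0.0995]
 [0.6096 0.0415 0.097 ]
 [0.6085 0.0465 0.0973]
 [0.6076 0.0508 0.0969]]
188 [124, 129, 129] 190 [126, 130, 131] 192 [168, 165, 168] 194 [172, 168, 171] 196 [172, 170, 172] 198 [173, 171, 173] 200 [174, 172, 173] 202 [101, 99, 101] 204 [80, 79, 80] 206 [79, 78, 79] 208 [51, 51, 52] 210 [65, 66, 69] 212 [66, 67, 72] 214 [45, 45, 48] bottle [0.438 0.056 0.02 ] [0.636 0.243 1.115]
pot [0.438 0.056 0.02 ] [0.543 0.277 1.115]
spat [ 0.438 -0.195  0.004] [0.69  0.056 1.115]
top-right bench [[ 0.306 -0.021  0.   ]
 [ 0.326  0.01   0.   ]
 [ 0.447  0.151  0.   ]]
```

View pics/s_crop.png

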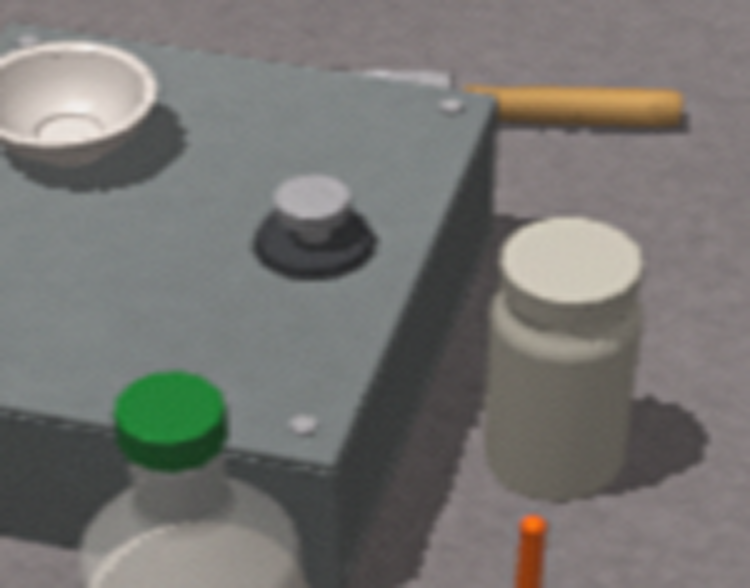

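The crop shows the cap standing clear of its collar, and the jar with a lid and neck above about 95 mm. So I'll grip the body, across the chest's y, at about z = 80 mm.

```bash
cat >> h.py <<'E'
def togo(target,yaw_y=None):
    s=status.get_state(); M=rot(s["orientation"]); ty=np.degrees(np.arctan2(M[1,1],M[0,1]))
    d=M.T@(np.array(target)-s["tcp_pos"])
    print("t",round(s["clock"],2),"tcp",s["tcp_pos"].round(4),"ty",ty.round(2),"tilt",M[:,2].round(3),"units",(d/.04).round(3),"F",s["wrist_force"].round(2),"gap",round(s["finger_gap"],4),"grip",round(s["grip_force"],1))
    if yaw_y is not None: print("roll units",-(yaw_y-ty)/10)
E
python3 -m handwheel '{"deltas":[[1,0,0,0,-0.85],[1,0,0,0,-0.85]]}' 30
python3 -c "
from h import *
togo([.5198,.0573,.303],85)"
```

```text
clock: 0.35
tcp_pos: [0.2136, 0.5336, 0.3033]
orientation: [-0.0, 0.04, 0.999, -0.001]
wrist_force: [0.4, 0.1, 0.2]
finger_gap: 0.0852
grip_force: 0.0
t 0.35 tcp [0.2136 0.5336 0.3033] ty 85.46 tilt [-0.001 -0.001 -1.   ] units [ -8.573 -11.264   0.016] F [0.39 0.05 0.23] gap 0.0852 grip 0.0
roll units 0.046199821493111415
```

```bash
python3 -m handwheel '{"deltas":[[1,-0.35,-0.5,0,0],[1,-0.65,-0.85,0,0],[1,-0.65,-0.85,0,0],[1,-0.65,-0.85,0,0],[1,-0.65,-0.85,0,0],[1,-0.65,-0.85,0,0],[1,-0.65,-0.85,0,0],[1,-0.65,-0.85,0,0],[1,-0.65,-0.85,0,0],[1,-0.65,-0.85,0,0],[1,-0.65,-0.85,0,0],[1,-0.65,-0.85,0,0],[1,-0.65,-0.85,0,0],[1,-0.42,-0.56,0,0],[1,0,0,0,0],[1,0,0,0,0]]}'
python3 - <<'E'
from h import *
togo([.5198,.0573,.134],85)
c=optics.read_camera("side"); cv2.imwrite("pics/side1.png",c["frame"][:,:,::-1])
E
```

```text
clock: 2.35
tcp_pos: [0.5169, 0.0566, 0.3035]
orientation: [-0.001, 0.042, 0.999, 0.0]
wrist_force: [0.4, 0.6, -0.9]
finger_gap: 0.0857
grip_force: 0.0
t 2.35 tcp [0.5169 0.0566 0.3035] ty 85.18 tilt [-0.001  0.    -1.   ] units [-0.077  0.022  4.238] F [ 0.41  0.59 -0.87] gap 0.0857 grip 0.0
roll units 0.01799748733607487
```

View pics/side1.png

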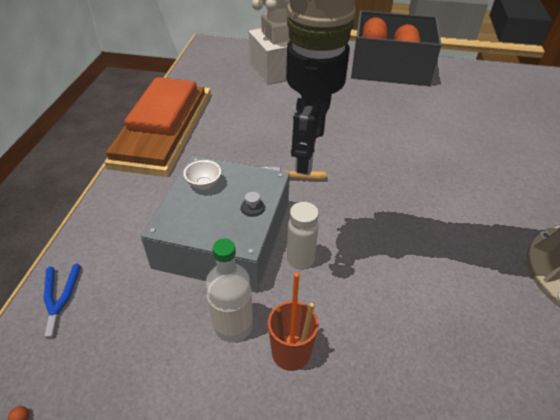

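The open gripper is at (305,130), straight above the jar lid at (304,213), and nothing has moved. Next I go down and close.

```bash
python3 -m handwheel '{"deltas":[[1,-0.08,0.02,0.4,0],[1,0,0,0.6,0],[1,0,0,0.7,0],[1,0,0,0.7,0],[1,0,0,0.6,0],[1,0,0,0.5,0],[1,0,0,0.4,0],[1,0,0,0.3,0],[1,0,0,0,0],[1,0,0,0,0]]}'
python3 -c "
from h import *
togo([.5198,.0573,.134],85)
print(plane(optics.read_camera('side'),[[304.5,212.5]],.125))"
```

```text
clock: 3.65
tcp_pos: [0.521, 0.057, 0.1363]
orientation: [0.0, 0.042, 0.999, 0.0]
wrist_force: [-0.2, -0.3, -0.6]
finger_gap: 0.0852
grip_force: 0.0
t 3.65 tcp [0.521  0.057  0.1363] ty 85.2 tilt [ 0.001  0.    -1.   ] units [0.03  0.006 0.057] F [-0.15 -0.27 -0.59] gap 0.0852 grip 0.0
roll units 0.02005845787759597
[[0.51839019 0.06274714 0.125     ]]
```

```bash
python3 -m handwheel '{"deltas":[[0.6,0,0,0.03,0],[0.4,0,0,0,0],[0.2,0,0,0,0],[0,0,0,0,0],[-0.3,0,0,0,0],[-0.5,0,0,0,0],[-1,0,0,0,0],[-1,0,0,0,0],[-1,0,0,0,0]]}' 35
python3 -m handwheel '{"deltas":[[-1,0,0,-0.1,0],[-1,0,0,-0.2,0],[-1,0,0,-0.3,0],[-1,0,0,-0.4,0],[-1,0,0,0,0],[-1,0,0,0,0]]}'
python3 - <<'E'
from h import *
togo([.40,-.12,.176])
c=optics.read_camera("side"); cv2.imwrite("pics/side2.png",c["frame"][:,:,::-1])
E
```

```text
clock: 4.82
tcp_pos: [0.5215, 0.0573, 0.1356]
orientation: [0.001, 0.042, 0.999, 0.001]
wrist_force: [-0.1, 3.4, 6.4]
finger_gap: 0.0512
grip_force: 32.1
clock: 5.58
tcp_pos: [0.5206, 0.0567, 0.1746]
orientation: [-0.0, 0.042, 0.999, 0.0]
wrist_force: [-0.4, 0.5, -3.0]
finger_gap: 0.0511
grip_force: 32.1
t 5.58 tcp [0.5206 0.0567 0.1746] ty 85.18 tilt [-0.  0. -1.] units [ 2.633 -4.656 -0.036] F [-0.36  0.48 -2.99] gap 0.0511 grip 32.1
```

View pics/side2.png

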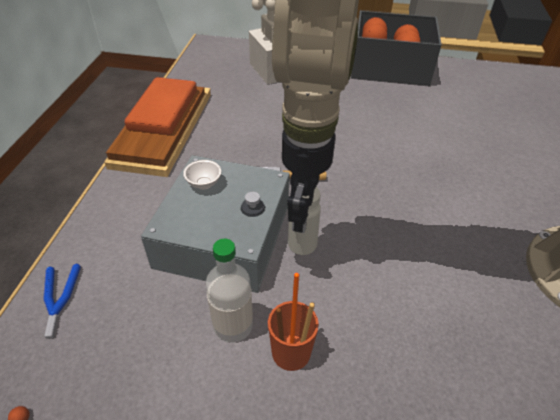

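The jar hangs upright in the fingers at (305,215), with its bottom at about (305,250) and clear of the bench. Next I carry it.

```bash
python3 -m handwheel '{"deltas":[[-1,0.2,-0.3,0,0],[-1,0.3,-0.6,0,0],[-1,0.4,-0.7,0,0],[-1,0.4,-0.7,0,0],[-1,0.4,-0.7,0,0],[-1,0.4,-0.7,0,0],[-1,0.3,-0.5,0,0],[-1,0.2,-0.3,0,0],[-1,0.03,-0.15,0,0],[-1,0,0,0,0],[-1,0,0,0,0]]}'
python3 -c "
from h import *
togo([.40,-.12,.1363])"
```

```text
clock: 7.0
tcp_pos: [0.4007, -0.1194, 0.1747]
orientation: [0.0, 0.042, 0.999, 0.0]
wrist_force: [1.5, -0.1, -2.8]
finger_gap: 0.0513
grip_force: 32.1
t 7.0 tcp [ 0.4007 -0.1194  0.1747] ty 85.22 tilt [ 0.  0. -1.] units [ 0.015 -0.017  0.959] F [ 1.47 -0.06 -2.83] gap 0.0513 grip 32.1
```

```bash
python3 -m handwheel '{"deltas":[[-1,0,0,0.3,0],[-1,0,0,0.3,0],[-1,0,0,0.2,0],[-1,0,0,0.12,0],[-1,0,0,0,0],[-1,0,0,0,0]]}'
python3 -c "
from h import *
togo([.40,-.12,.1356])"
```

```text
clock: 7.75
tcp_pos: [0.4005, -0.1199, 0.1381]
orientation: [0.0, 0.042, 0.999, -0.0]
wrist_force: [0.2, -0.7, -2.9]
finger_gap: 0.0511
grip_force: 32.1
t 7.75 tcp [ 0.4005 -0.1199  0.1381] ty 85.18 tilt [ 0.001 -0.    -1.   ] units [ 0.013 -0.004  0.063] F [ 0.2  -0.71 -2.88] gap 0.0511 grip 32.1
```

```bash
for i in 1; do python3 -m handwheel '{"deltas":[[-1,0,0,0.03,0],[-1,0,0,0.02,0],[-1,0,0,0,0]]}'; done
```

```text
clock: 8.12
tcp_pos: [0.4003, -0.1197, 0.1359]
orientation: [0.0, 0.042, 0.999, 0.0]
wrist_force: [0.5, 0.5, -2.4]
finger_gap: 0.0509
grip_force: 32.1
```

```bash
python3 -m handwheel '{"deltas":[[-1,0,0,0.02,0],[-1,0,0,0,0]]}'; python3 -m handwheel '{"deltas":[[-0.2,0,0,0,0],[0.2,0,0,0,0],[0.5,0,0,0,0],[0.8,0,0,0,0],[1,0,0,0,0],[1,0,0,0,0]]}'
python3 -m handwheel '{"deltas":[[1,0,0,-0.2,0],[1,0,0,-0.5,0],[1,0,0,-0.7,0],[1,0,0,-0.7,0],[1,0,0,-0.6,0],[1,0,0,-0.5,0],[-1,0,0,0,0],[-1,0,0,0,0]]}'
python3 - <<'E'
from h import *
togo([.6112,.0325,.264])
c=optics.read_camera("side"); cv2.imwrite("pics/side3.png",c["frame"][:,:,::-1])
E
```

```text
clock: 8.38
tcp_pos: [0.4004, -0.1197, 0.1356]
orientation: [0.0, 0.042, 0.999, -0.0]
wrist_force: [-1.8, 1.0, 4.4]
finger_gap: 0.0512
grip_force: 32.6
clock: 9.12
tcp_pos: [0.4003, -0.1198, 0.135]
orientation: [-0.0, 0.042, 0.999, 0.0]
wrist_force: [0.7, -0.2, 0.8]
finger_gap: 0.0851
grip_force: 0.0
clock: 10.12
tcp_pos: [0.4, -0.1196, 0.2626]
orientation: [-0.0, 0.042, 0.999, 0.0]
wrist_force: [0.1, -0.0, -0.5]
finger_gap: 0.0514
grip_force: 0.0
t 10.12 tcp [ 0.4    -0.1196  0.2626] ty 85.18 tilt [-0.  0. -1.] units [-4.941  4.233 -0.036] F [ 0.07 -0.04 -0.47] gap 0.0514 grip 0.0
```

View pics/side3.png

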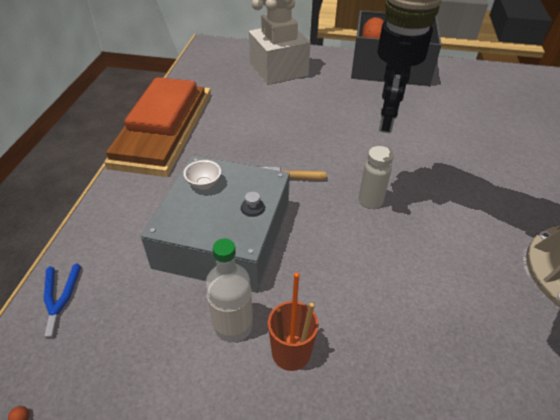

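The jar stands upright at (375,178), clear of the drawer's path, with the gripper above it. Now I move over the plunger with the fingers shut.

```bash
python3 -m handwheel '{"deltas":[[-1,-0.3,0.25,0,0],[-1,-0.7,0.6,0,0],[-1,-0.7,0.6,0,0],[-1,-0.7,0.6,0,0],[-1,-0.7,0.6,0,0],[-1,-0.7,0.6,0,0],[-1,-0.6,0.5,0.3,0],[-1,-0.4,0.35,0.4,0],[-1,-0.14,0.13,0.4,0],[-1,0,0,0.2,0],[-1,0,0,0,0],[-1,0,0,0,0]]}'
python3 - <<'E'
from h import *
togo([.6112,.0325,.1906])
c=optics.read_camera("side"); cv2.imwrite("pics/side4.png",cv2.resize(c["frame"][120:260,180:340,::-1],None,fx=5,fy=4.2,interpolation=2))
E
```

```text
clock: 11.68
tcp_pos: [0.6112, 0.0318, 0.2118]
orientation: [0.0, 0.042, 0.999, -0.0]
wrist_force: [-0.6, 0.5, 0.3]
finger_gap: 0.0
grip_force: 0.0
t 11.68 tcp [0.6112 0.0318 0.2118] ty 85.14 tilt [ 0.001 -0.    -1.   ] units [0.003 0.018 0.53 ] F [-0.56  0.53  0.26] gap 0.0 grip 0.0
```

View pics/side4.png

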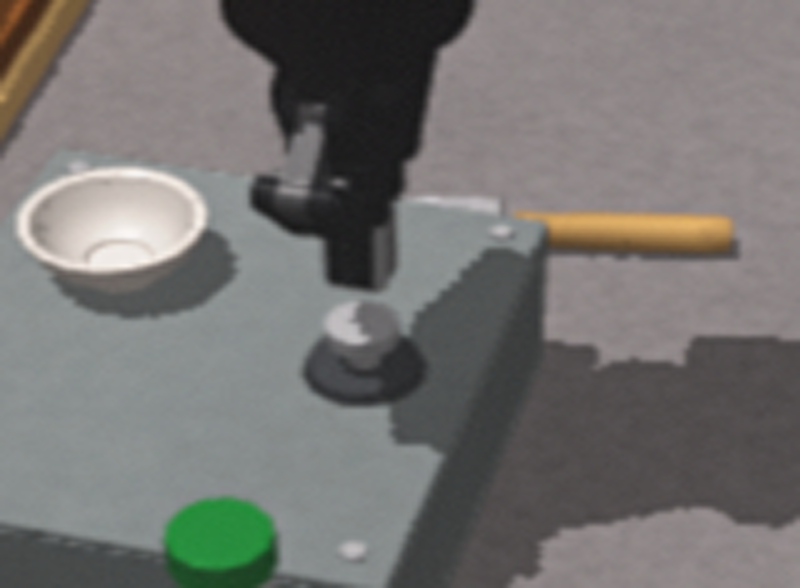

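The shut fingertips at (358,285) in the crop sit centred above the cap at (362,325). I go down most of the gap, then feel for contact.

```bash
python3 -m handwheel '{"deltas":[[-1,0,0.02,0.1,0],[-1,0,0,0.1,0],[-1,0,0,0.1,0],[-1,0,0,0.05,0],[-1,0,0,0.025,0],[-1,0,0,0,0]]}'
python3 -m handwheel '{"deltas":[[-1,0,0,0.025,0],[-1,0,0,0.025,0],[-1,0,0,0,0]]}'
python3 -m handwheel '{"deltas":[[-1,0,0,0.025,0],[-1,0,0,0.025,0],[-1,0,0,0,0]]}'
```

```text
clock: 12.48
tcp_pos: [0.6115, 0.0331, 0.196]
orientation: [-0.0, 0.042, 0.999, 0.0]
wrist_force: [-0.6, 0.2, -0.2]
finger_gap: 0.0002
grip_force: 0.0
clock: 12.85
tcp_pos: [0.6114, 0.0331, 0.194]
orientation: [-0.0, 0.042, 0.999, 0.0]
wrist_force: [0.3, -1.1, -0.4]
finger_gap: 0.0002
grip_force: 0.0
clock: 13.22
tcp_pos: [0.6114, 0.033, 0.192]
orientation: [-0.0, 0.042, 0.999, 0.0]
wrist_force: [0.1, 0.1, 0.2]
finger_gap: -0.0005
grip_force: 0.0
```

```bash
python3 -m handwheel '{"deltas":[[-1,0,0,0.02,0],[-1,0,0,0.02,0],[-1,0,0,0,0]]}'
python3 -m handwheel '{"deltas":[[-1,0,0,0.02,0],[-1,0,0,0.02,0],[-1,0,0,0,0]]}'
```

```text
clock: 13.6
tcp_pos: [0.6115, 0.0331, 0.1906]
orientation: [0.0, 0.042, 0.999, 0.0]
wrist_force: [-0.1, -0.4, 2.2]
finger_gap: 0.0003
grip_force: 0.5
clock: 13.98
tcp_pos: [0.6115, 0.0331, 0.1895]
orientation: [0.0, 0.042, 0.999, 0.0]
wrist_force: [-2.2, 0.3, 4.9]
finger_gap: -0.0003
grip_force: 2.5
```

```bash
python3 -m handwheel '{"deltas":[[-1,0,0,0.02,0],[-1,0,0,0.02,0],[-1,0,0,0,0]]}'
```

```text
clock: 14.35
tcp_pos: [0.6115, 0.0331, 0.1881]
orientation: [0.0, 0.042, 0.999, 0.0]
wrist_force: [-1.9, 0.3, 6.5]
finger_gap: -0.0001
grip_force: 3.2
```

```bash
python3 -m handwheel '{"deltas":[[-1,0,0,0.02,0],[-1,0,0,0,0],[-1,0,0,0,0]]}'
```

```text
clock: 14.72
tcp_pos: [0.6115, 0.0331, 0.1875]
orientation: [0.0, 0.042, 0.999, 0.0]
wrist_force: [-3.3, -0.8, 6.8]
finger_gap: -0.0003
grip_force: 3.7
```

```bash
python3 -m handwheel '{"deltas":[[-1,0,0,0.02,0],[-1,0,0,0,0],[-1,0,0,0,0]]}'
cat > dr.py <<'E'
from h import *
c=optics.read_camera("side"); P=cloud(c).reshape(-1,3)
u=np.array([.9962,-.0872]); q=P[:,:2]-[.671,.0274]
x=q@u; y=q@[.0872,.9962]
m=(abs(y)<.09)&(P[:,2]>.03)&(P[:,2]<.085)&(x<-.08)&(x>-.24)
print("drawer-range pts",m.sum(), np.percentile(x[m],[1,5,50]) if m.sum() else ""); togo([.6112,.0325,.1906])
E
python3 dr.py
```

```text
clock: 15.1
tcp_pos: [0.6115, 0.0331, 0.1868]
orientation: [0.001, 0.042, 0.999, 0.0]
wrist_force: [-2.6, -0.1, 8.6]
finger_gap: 0.0002
grip_force: 4.0
drawer-range pts 555 [-0.10040773 -0.10024096 -0.09939136]
t 15.15 tcp [0.6115 0.0331 0.1868] ty 85.18 tilt [ 0.001 -0.    -1.   ] units [ 0.006 -0.015 -0.095] F [-1.69  0.47  7.83] gap 0.0001 grip 4.0
```

Still shut (x = -0.100). Another 0.6 mm.

```bash
python3 -m handwheel '{"deltas":[[-1,0,0,0.015,0],[-1,0,0,0,0],[-1,0,0,0,0]]}'; python3 dr.py
```

```text
clock: 15.52
tcp_pos: [0.6115, 0.0331, 0.186]
orientation: [0.0, 0.042, 0.999, -0.0]
wrist_force: [-2.5, -0.0, 6.9]
finger_gap: 0.0001
grip_force: 3.6
drawer-range pts 908 [-0.16393873 -0.16371547 -0.15905452]
t 15.57 tcp [0.6115 0.0331 0.186 ] ty 85.18 tilt [ 0.001 -0.    -1.   ] units [ 0.006 -0.014 -0.115] F [-2.07  0.58  6.35] gap 0.0003 grip 3.6
```

It has let go and is already 64 mm out. I hold until it's fully open, then lift slowly and clear.

```bash
python3 -m handwheel '{"deltas":[[-1,0,0,0,0],[-1,0,0,0,0],[-1,0,0,0,0],[-1,0,0,0,0],[-1,0,0,0,0],[-1,0,0,0,0],[-1,0,0,0,0],[-1,0,0,0,0]]}'; python3 dr.py
python3 -m handwheel '{"deltas":[[-1,0,0,-0.05,0],[-1,0,0,-0.05,0],[-1,0,0,-0.1,0],[-1,0,0,-0.2,0],[-1,0,0,-0.4,0],[-1,0,0,-0.5,0],[-1,0,0,-0.5,0],[-1,0,0,-0.3,0],[-1,0,0,0,0],[-1,0,0,0,0],[-1,0,0,0,0],[-1,0,0,0,0]]}'; python3 dr.py
python3 - <<'E'
from h import *
for n in("side","top"):
    c=optics.read_camera(n); cv2.imwrite(f"pics/{n}5.png",c["frame"][:,:,::-1])
E
```

```text
clock: 16.58
tcp_pos: [0.6115, 0.0331, 0.186]
orientation: [0.0, 0.042, 0.999, 0.0]
wrist_force: [-2.2, 0.4, 8.2]
finger_gap: -0.0002
grip_force: 3.5
drawer-range pts 797 [-0.20973496 -0.20938298 -0.20272809]
t 16.62 tcp [0.6115 0.0331 0.186 ] ty 85.19 tilt [ 0.001 -0.    -1.   ] units [ 0.006 -0.015 -0.116] F [-3.44  1.49  6.96] gap -0.0003 grip 3.5
clock: 18.12
tcp_pos: [0.6112, 0.0331, 0.2684]
orientation: [-0.001, 0.042, 0.999, 0.0]
wrist_force: [0.4, 0.1, -0.6]
finger_gap: 0.0003
grip_force: 0.0
drawer-range pts 788 [-0.20975254 -0.20938653 -0.20278694]
t 18.18 tcp [0.6113 0.0331 0.2686] ty 85.18 tilt [-0.001  0.    -1.   ] units [-1.000e-03 -1.400e-02  1.949e+00] F [ 0.37  0.28 -0.76] gap -0.0004 grip 0.0
```

View pics/side5.png

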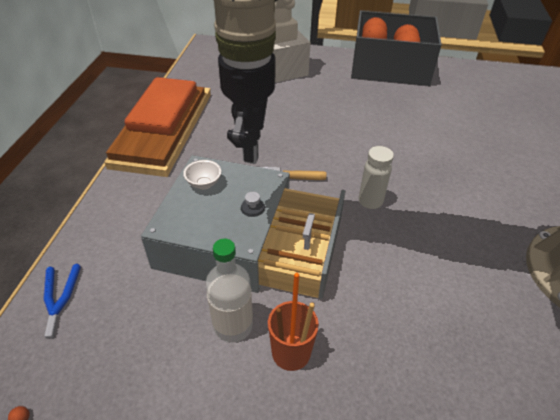

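The drawer is fully open (110 mm) at (303,240). The jar stands upright at (376,178), the plunger has sprung back up, the bystanders haven't moved, and the robot is clear of everything.

```bash
python3 -c "
from workcell import hand_in
print(hand_in())"
```

```text
the job is handed in; nothing more can be done
None
```

The job is handed in: the jar stands upright out of the drawer's way, and the drawer sprang fully open (110 mm) after a slow press of about 9 N at most, with nothing else moved, in about 18 s of robot time.

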